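# Hold the drug case open for the stock check

## Task

So that a colleague opposite can look into the white drug case, first, with its lid still shut, swing its carry handle up and over towards you and down behind the lid's hinge until it clicks home in its end detent. Then lift the lid by its grip to 50 degrees open (give or take 8) and finish while holding it there, still, because it falls shut if let go. Leave the other things on the cart top where they are.

Things in the scene. Friction and masses are not known exactly. Their poses are not given: they have to be found in the camera images.
- case: White drug case with a grey lid, fixed to the cart top: shell 190 mm (its x) x 150 mm (its y) x 85 mm high. Origin: centre of its underside, on the work surface. Its x axis points roughly away from the robot (turned up to 0.55 rad either way), z up. The lid's hinge is on the near (-x) rim, so the lid opens towards the robot; the carry handle pivots on the two flanks.
- carry_handle (a joint): Carry handle angle, rad. 0: leaning over the lid, away from the robot, arms 40 degrees above level; 0.87: upright; grows as it swings over towards the robot to the end stop at 2.53 (arms 5 degrees below level, behind the case). Friction (1 N at the bar) keeps it where it is left. A ball detent at 2.43 needs 1 to 2 N more at the bar then holds it near the stop; home is above 2.44.
- handle_bar (a point): Middle of the carry handle's round black grip bar, 14 mm diameter, 130 mm long, along the case's y, 100 mm from the pivot axis; can be pinched from above and turns between the pads as the handle swings. At the end stop it lies 56 mm above the surface, 36 mm clear behind the case's near wall.
- handle_pivot (a point): Middle of the carry handle's pivot axis (along the case's y), at (-40, 0, 65) mm in the case frame. Does not move. The arms run beside the flanks, 84 mm either side of the middle.
- lid (a joint): Lid angle, rad: 0 shut, grows as its far edge rises and swings back towards the robot; 50 degrees is 0.873. It turns freely and falls shut from there when let go. Lid 0.25 to 0.5 kg, 198 mm long, 156 mm wide, 10 mm thick; shut, its upper face is 96 mm above the surface; it overhangs the far wall by 8 mm. The handle would not stop it, but must be home before the lid is raised.
- lid_grip (a point): Pinch point on the lid's grip, an upright block 30 mm along the lid, 16 mm thick (along the case's y), 36 mm tall, centred across the lid near its far edge. The point is 24 mm above the lid's face, 12 mm below the block's top, 170 mm along the lid from the hinge; lid shut: (75, 0, 120) mm in the case frame. The gripper may stay upright or tilt with the lid as it swings.
- lid_hinge (a point): Middle of the lid's hinge axis (level, along the case's y), at (-95, 0, 85) mm in the case frame. Does not move.
- jar: Bystander, to be left alone: small closed jar, 52 mm diameter, 85 mm tall, standing beside the case on one flank. Origin: centre of its underside.
- tape_roll: Bystander, to be left alone: roll of cloth tape lying flat, 70 mm outside diameter, 25 mm tall, beside the case on the other flank. Origin: centre of its underside.
- carton: Bystander, to be left alone: small medicine carton 50 x 90 x 35 mm lying flat. Origin: centre of its underside.
- oximeter: Bystander, to be left alone: finger-clip oximeter 60 x 34 x 31 mm. Origin: centre of its underside.
- steel_bowl: Bystander, to be left alone: steel bowl 120 mm wide, 45 mm tall. Origin: centre of its underside.
- spray_bottle: Bystander, to be left alone: white bottle, 60 mm diameter, 150 mm tall, standing. Origin: centre of its underside.
- pen_torch: Bystander, to be left alone: pen torch 128 mm long, 16 mm thick, lying. Origin: centre of its underside.

How it is judged:
By the outcome, as a careful person would: the job done as asked, in the order asked, and still so for the second after the job is handed in, while the arm keeps its last pose, push and grip.
It also fails if it takes over 51 s, if anything falls off the work surface, if the arm or the gripper's body presses on something with over 40 N, if the wrist force passes 120 N, or if a joint passes its speed limit or range.

## Robot

A 7-joint arm with a two-finger parallel gripper is mounted at the origin on the work surface. World frame = base frame: x ahead of the robot, y to its left, z up, the work surface at z = 0. Lengths are in m, angles in rad, forces in N, time in s.
With the tool pointing down it reaches from about 0.4 to 0.9 m from the base axis. Payload 5.6 kg.
Tool frame: the origin (TCP) lies midway between the tips of the shut fingers; the grasp point (between the pads) lies 19 mm behind it; z points along the fingers, y is the line along which they close (so a half turn about z gives the same grasp; the last joint's range is limited). The gripper opens to 92 mm and grips with 3 to 60 N. Pads are 20 mm wide; open, the fingers measure 128 mm over their backs; the gripper's body (75 mm by 189 mm) begins 69 mm behind the grasp point.
Start: joints at [-1.149, 0.468, -0.012, 1.603, 0.006, 1.071, -0.056], TCP at [0.291, 0.581, 0.215] pointing down, gripper open.
Joint ranges: [-2.53, 2.53], [-0.31, 2.02], [-1.57, 1.55], [0.28, 2.44], [-1.29, 4.43], [0.15, 1.84], [-2.92, 2.92]. Speed limits (rad/s): [2.57, 2.57, 3.14, 3.14, 3.14, 3.14, 3.14].

## Interface

Orientations are given as [roll, pitch, yaw] about the fixed x, y, z axes, in that order (R = Rz(yaw) Ry(pitch) Rx(roll)).
In Python, from station import env gives the robot as it stands. Calls block until the motion is done:
- env.move_to(position, orientation): joint-space move of the TCP to a pose.
- env.move_l(position, attitude=None, max_speed=0.15): straight line of the TCP; attitude=None keeps the orientation; max_speed is the mean speed in m/s.
- env.move_joints(angles): joint-space move.
- env.command_gripper(opening): finger opening in m; the grip force is fixed at half the most; returns when the fingers have stopped.
- env.dwell(seconds).
- env.inverse_kinematics(position, orientation): joint angles nearest the present ones, or None.
- env.get_image(name): name is "scene" or "side" or "wrist"; returns (picture, depth): 400x640x3 uint8, red, green, blue; 400x640 float32, m along the optical axis (not along the pixel's ray), 0 where there is no reading.
- env.camera_params(name): a dict with "mtx" (3x3 intrinsics, pixels), "R" (3x3) and "t" (3): a world point X has camera coordinates R X + t; the wrist camera has in their place "tool_from_camera" (4x4, takes a point from camera to tool coordinates, whose origin is the TCP and whose axes are the flange's). Camera axes: x right, y down, z forward; pixel columns grow to the right and rows downward; lengths in m; the calibration is good to about 2 mm. A picture is of the moment at which its call begins: read the wrist's pose just before it. camera_params takes no time and is no camera call.
A pose or a line that the arm cannot do raises env.IKError and nothing moves.
- env.hand_in(): hands the job in; it is judged then, once.
Trained networks look in the newest picture that a camera, given by its name, has taken for a name from the list of things; names that differ only in an ending like _2 or _b are one class to them, and where a whole thing is asked for, a point or a joint stands for the part that bears it (a point fixed in the world has none). Each returns a list of dicts, best first, with "conf" (0 to 1); they miss things now and then, are a little off and sometimes report something else, mostly with a low value. They report only what shows in the picture. A call takes as long as a camera call.
- env.masks_of(camera, query): "pixels" (400x640 bool, what is visible of it) and "box" ([left, top, right, bottom] in pixels, round what is visible of it).
Readings, each from a call of its own:
- env.get_clock(): time.
- env.get_joint_pos(): joint angles.
- env.get_qd(): joint speeds.
- env.get_joint_torque(): joint torques, N m.
- env.get_ee_pos(): TCP position.
- env.get_ee_rot(): TCP orientation.
- env.get_ft_force(): force on the tool from outside, world axes, zero at the start.
- env.get_moment(): the same for the moment, N m.
- env.get_finger_gap(): finger opening in m.
- env.get_grasp_force(): force on a finger pad.
Only numpy, scipy, OpenCV 4.12 (cv2) and the standard library are available. Lean on these libraries where they do the work, as an engineer would, in place of code of your own. Each camera call takes 0.05 s, during which the arm holds its last target. There are 200 camera calls.

## Working session

There is one attempt and no reset: what is moved stays moved. The work goes in short steps, each a Python script; the robot and the scene stay as the last script left them, time stands still between calls to the robot, and variables do not carry over. Pictures are saved under pics/ and viewed, at most 10 in all, crops included, and the job is handed in when it is done.

```bash
ls; mkdir -p pics; python3 - <<'E'
from station import env
import cv2,numpy as np
ims=[]
for c in("scene","side"):
    im,d=env.get_image(c); ims.append(im)
    p=env.camera_params(c)
    M=p["mtx"];R=np.array(p["R"]);t=np.array(p["t"])
    print(c,"cam at",(-R.T@t).round(3))
    for q in("case","handle_bar","lid_grip","lid","jar","tape_roll","carton","oximeter","steel_bowl","spray_bottle","pen_torch"):
        for m in env.masks_of(c,q)[:1]:
            v,u=np.nonzero(m["pixels"]&(d>0)); z=d[v,u]
            X=(np.linalg.inv(M)@np.c_[u*z,v*z,z].T).T
            W=(X-t)@R
            print(q,round(m["conf"],2),np.array(m["box"]).astype(int),np.median(W,0).round(3),np.percentile(W,2,0).round(3),np.percentile(W,98,0).round(3))
cv2.imwrite("pics/a.png",cv2.resize(ims[0],(800,500))[...,::-1]);cv2.imwrite("pics/b.png",ims[1][...,::-1])
print(env.get_clock(),env.get_ee_rot())
E
```

```text
pics
scene cam at [ 0.931 -0.828  0.728]
case 0.87 [342 147 417 223] [0.602 0.115 0.095] [0.49  0.047 0.004] [0.7   0.235 0.17 ]
handle_bar 0.53 [359 148 368 210] [0.569 0.1   0.158] [0.451 0.055 0.002] [0.597 0.373 0.174]
lid_grip 0.76 [338 168 417 202] [0.597 0.143 0.098] [0.488 0.051 0.088] [0.695 0.243 0.133]
lid 0.82 [345 170 417 198] [0.598 0.143 0.097] [0.487 0.051 0.088] [0.697 0.249 0.126]
tape_roll 0.6 [383 225 406 250] [0.702 0.021 0.022] [ 0.672 -0.002  0.001] [0.734 0.061 0.028]
carton 0.85 [178 249 212 282] [ 0.321 -0.343  0.034] [ 0.284 -0.38   0.005] [ 0.348 -0.289  0.038]
oximeter 0.76 [322 149 337 160] [0.323 0.357 0.025] [0.292 0.347 0.002] [0.35  0.382 0.034]
steel_bowl 0.93 [372 137 402 160] [0.488 0.515 0.031] [0.439 0.434 0.003] [0.546 0.546 0.047]
spray_bottle 0.65 [220 300 256 367] [ 0.575 -0.479  0.089] [ 0.544 -0.496  0.006] [ 0.592 -0.449  0.151]
pen_torch 0.85 [135 313 194 329] [ 0.369 -0.487  0.014] [ 0.309 -0.512  0.   ] [ 0.428 -0.462  0.019]
side cam at [-0.366  0.787  1.446]
case 0.59 [263 192 312 241] [0.506 0.172 0.069] [0.466 0.058 0.001] [0.57  0.231 0.106]
lid_grip 0.8 [275 198 312 229] [0.505 0.146 0.097] [0.469 0.072 0.086] [0.529 0.203 0.105]
lid 0.85 [279 198 314 228] [0.505 0.146 0.097] [0.238 0.068 0.065] [0.531 0.332 0.524]
jar 0.59 [252 231 267 254] [0.519 0.301 0.062] [0.507 0.276 0.009] [0.543 0.318 0.091]
oximeter 0.68 [276 292 293 311] [0.312 0.371 0.03 ] [0.286 0.349 0.004] [0.345 0.388 0.038]
steel_bowl 0.41 [226 272 235 285] [0.498 0.441 0.034] [0.472 0.431 0.014] [0.519 0.451 0.049]
pen_torch 0.75 [251 230 269 253] [0.518 0.299 0.062] [0.507 0.276 0.013] [0.542 0.318 0.091]
1.2 [-3.14158891e+00  4.67810482e-05  2.67666866e+00]
```

View pics/a.png

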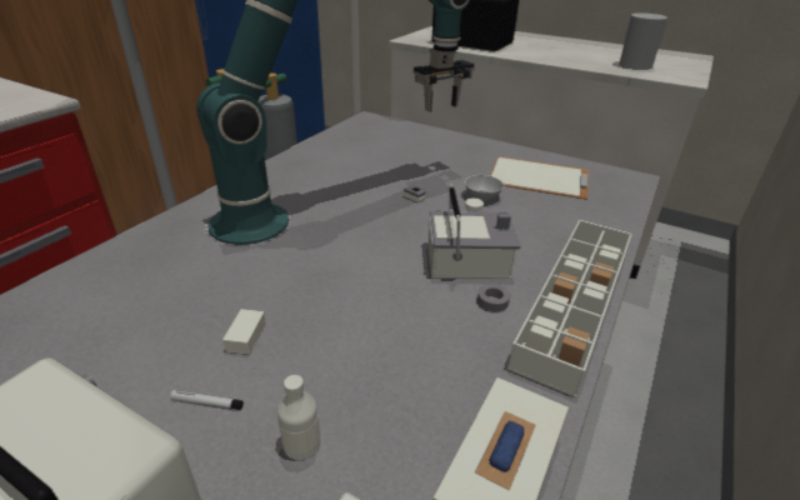

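View pics/b.png

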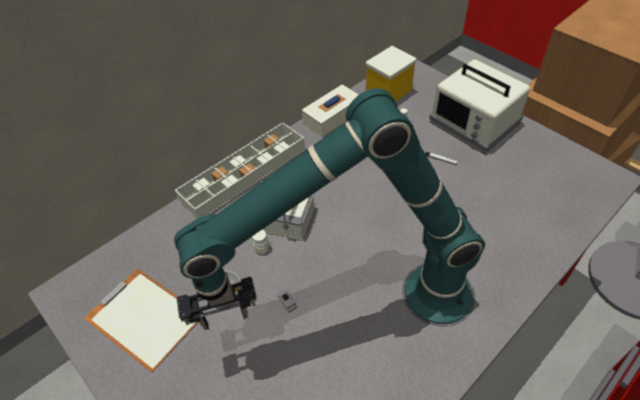

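The scene picture shows the case at about (470,245) (scaled), its handle near upright at (455,205), the jar on its far flank and the tape in front; the side view is blocked by the arm. I'll look from above next.

```bash
cat > h.py <<'E'
from station import env
import cv2,numpy as np
from scipy.spatial.transform import Rotation as Ro
def cloud(c,T=None):
    im,d=env.get_image(c);p=env.camera_params(c);M=np.array(p["mtx"])
    v,u=np.mgrid[:400,:640];X=np.stack([u*d,v*d,d],-1)@np.linalg.inv(M).T
    if c=="wrist":
        A=np.array(p["tool_from_camera"]);X=X@A[:3,:3].T+A[:3,3]
        X=X@T[0].T+T[1]
    else: X=(X-np.array(p["t"]))@np.array(p["R"])
    return im,d,X
def wrist():
    return cloud("wrist",(Ro.from_euler("xyz",env.get_ee_rot()).as_matrix(),np.array(env.get_ee_pos())))
E
python3 - <<'E'
from h import *
print(np.array(env.camera_params("wrist")["tool_from_camera"]).round(3))
env.move_to([0.56,0.14,0.40],[np.pi,0,0])
print(env.get_clock(),env.get_ee_pos(),env.get_joint_pos())
im,d,X=wrist()
cv2.imwrite("pics/c.png",im[...,::-1])
np.savez("w.npz",im=im,d=d,X=X)
for q in("case","handle_bar","lid_grip","lid"):
    for m in env.masks_of("wrist",q)[:2]:
        W=X[m["pixels"]&(d>0)]
        print(q,round(m["conf"],2),np.array(m["box"]).astype(int),np.median(W,0).round(3),np.percentile(W,2,0).round(3),np.percentile(W,98,0).round(3))
ok=(d>0)&(abs(X[...,0]-.58)<.2)&(abs(X[...,1]-.14)<.18)
top=X[ok&(abs(X[...,2]-.096)<.008)]
print("lid rect",cv2.minAreaRect(top[:,:2].astype(np.float32)))
hi=X[ok&(X[...,2]>.14)&(X[...,2]<.2)]; print("bar",len(hi),hi.mean(0),hi.min(0),hi.max(0),cv2.minAreaRect(hi[:,:2].astype(np.float32)))
E
```

```text
[[-0.001 -0.964 -0.266  0.076]
 [ 1.    -0.002  0.     0.001]
 [-0.001 -0.266  0.964 -0.17 ]
 [ 0.     0.     0.     1.   ]]
3.175 [0.55969912 0.1411783  0.3995527 ] [-0.83869749  0.22927454  0.65978652  1.56926044 -0.1421211   1.39247239
 -1.73471334]
case 0.62 [218  48 386 224] [0.593 0.159 0.097] [0.488 0.065 0.094] [0.692 0.253 0.171]
handle_bar 0.72 [262 130 387 222] [0.547 0.131 0.169] [0.504 0.062 0.085] [0.593 0.208 0.172]
lid_grip 0.93 [216  45 384 224] [0.601 0.162 0.097] [0.488 0.067 0.094] [0.693 0.253 0.13 ]
lid_grip 0.49 [260 134 387 220] [0.547 0.132 0.17 ] [0.504 0.062 0.096] [0.593 0.207 0.173]
lid 0.74 [215  44 385 224] [0.601 0.161 0.097] [0.487 0.065 0.093] [0.693 0.254 0.131]
lid rect ((0.5873190760612488, 0.15762163698673248), (0.20246919989585876, 0.17358288168907166), 30.519865036010742)
bar 1504 [0.54759167 0.13158637 0.16885626] [0.50027573 0.05741567 0.14074621] [0.59296369 0.20937486 0.17354632] ((0.5455150008201599, 0.1330610066652298), (0.01469219010323286, 0.17519275844097137), 30.77969741821289)
```

View pics/c.png

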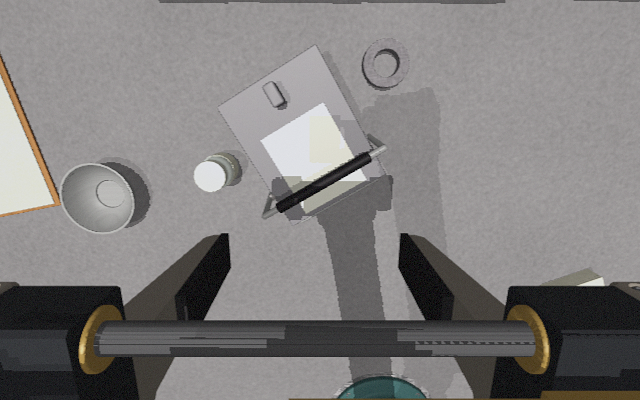

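The wrist view shows the case turned about +30.6° (far edge upper left), grip block at (275,95), bar at (325,182) about upright, jar at (215,172), tape at (385,62). I'll refine the pose from this depth and check the path's IK.

```bash
python3 - <<'E'
from h import *
w=np.load("w.npz");X=w["X"];d=w["d"]
psi=np.radians(30.65);c=np.array([.583,.154])
def loc(X): 
    a=X[...,:2]-c; return np.stack([a@[np.cos(psi),np.sin(psi)],a@[-np.sin(psi),np.cos(psi)],X[...,2]],-1)
L=loc(X);ok=d>0
near=ok&(abs(L[...,0])<.17)&(abs(L[...,1])<.12)
lid=L[near&(abs(L[...,2]-.096)<.006)]
f=lid[(abs(lid[:,1])<.05)];print("lid x far",np.percentile(f[:,0],[0.5,99.5]))
f=lid[(lid[:,0]>.02)&(lid[:,0]<.09)];print("lid y",np.percentile(f[:,1],[.5,99.5]),"z",np.median(f[:,2]))
for lo in(.03,.05,.07,.09): 
    s=f[abs(f[:,0]-lo)<.01];print(lo,np.percentile(s[:,1],[1,99]).round(4))
g=L[near&(L[...,2]>.124)&(L[...,2]<.14)&(L[...,0]>.04)];print("grip",len(g),g.mean(0),g.min(0),g.max(0))
b=L[near&(L[...,2]>.15)&(L[...,2]<.2)];print("bar",len(b),b.mean(0),b.min(0),b.max(0), np.polyfit(b[:,1],b[:,0],1))
E
```

```text
lid x far [-0.09245364  0.10565722]
lid y [-0.07613589  0.07787574] z 0.0961293853932203
0.03 [-0.0752  0.0768]
0.05 [-0.0753  0.077 ]
0.07 [-0.0754  0.077 ]
0.09 [-0.0756  0.0767]
grip 320 [0.0784099  0.00057748 0.13144873] [ 0.06356773 -0.00706218  0.12569919] [0.09365988 0.00875477 0.13385389]
bar 1478 [-0.04193599 -0.00115927  0.16927436] [-0.05037047 -0.08650153  0.15012273] [-0.03566704  0.08869666  0.17354632] [ 0.00270716 -0.04193285]
```

```bash
cat >> h.py <<'E'
psi=np.radians(30.7);ex=np.array([np.cos(psi),np.sin(psi),0]);ey=np.array([-ex[1],ex[0],0])
C=np.array([.583,.154,0])+.003*ex+.0007*ey
def W(x,z,y=0): return C+x*ex+y*ey+np.array([0,0,z])
def bar(th,r=.1):
    a=np.radians(40)+th; return W(-.04+r*np.cos(a),.065+r*np.sin(a)-.019)   # TCP, tool down
def lidp(th,up=.002):
    g=.170,.035; return W(-.095+g[0]*np.cos(th)-g[1]*np.sin(th),.085+g[0]*np.sin(th)+g[1]*np.cos(th)+up-.019)
E
python3 - <<'E'
from h import *
for y in(psi-np.pi/2,psi+np.pi/2):
    for p in(bar(.92)+[0,0,.1],bar(.92),bar(1.7),bar(2.53)):
        q=env.inverse_kinematics(p,[np.pi,0,y]);print(p.round(3),None if q is None else np.round(q,2))
for y in(psi,psi-np.pi):
    for p in(lidp(0),lidp(.87)):
        q=env.inverse_kinematics(p,[np.pi,0,y]);print(p.round(3),None if q is None else np.round(q,2))
E
```

```text
[0.547 0.133 0.246] [-0.92  0.34  0.78  1.83 -0.27  1.08 -2.65]
[0.547 0.133 0.146] [-0.86  0.47  0.72  1.92 -0.39  0.9  -2.54]
[0.488 0.098 0.114] [-0.86  0.42  0.73  2.09 -0.4   0.77 -2.49]
[0.465 0.085 0.037] [-0.81  0.54  0.69  2.18 -0.6   0.61 -2.29]
[0.547 0.133 0.246] [-0.58  0.29  0.34  1.81 -0.11  1.06  0.34]
[0.547 0.133 0.146] [-0.53  0.41  0.29  1.9  -0.15  0.86  0.37]
[0.488 0.098 0.114] [-0.54  0.36  0.32  2.07 -0.17  0.73  0.43]
[0.465 0.085 0.037] [-0.48  0.46  0.27  2.16 -0.23  0.54  0.5 ]
[0.65  0.194 0.103] [-0.68  0.67  0.49  1.64 -0.37  0.93 -1.08]
[0.575 0.15  0.221] [-0.73  0.39  0.54  1.77 -0.23  1.04 -1.14]
[0.65  0.194 0.103] [ 0.4   1.12 -1.34  1.56  1.11  1.37  1.05]
[0.575 0.15  0.221] [ 0.54  0.79 -1.32  1.69  0.79  1.31  1.17]
```

```bash
python3 - <<'E'
from h import *
o=[np.pi,0,psi+np.pi/2]
env.move_to(bar(.92)+[0,0,.06],o)
env.move_l(bar(.92),max_speed=.1)
env.command_gripper(0.0)
g=env.get_finger_gap();print("gap",g,env.get_grasp_force(),env.get_ft_force(),env.get_clock())
if .008<g<.02:
    for th in np.linspace(.92,2.53,9)[1:]:
        env.move_l(bar(th),max_speed=.1)
        print(round(th,2),np.round(env.get_ft_force(),1),round(env.get_finger_gap(),4))
    p=env.get_ee_pos();print(p,bar(2.53),env.get_clock())
E
```

```text
gap 0.012874841144832281 30.000074207782745 [-0.20256261 -1.04801938  1.27749863] 7.1583
1.12 [-0.5  1.   4.2] 0.0131
1.32 [-1.3  0.4  5.8] 0.0133
1.52 [-0.4  0.4  2.5] 0.0132
1.72 [-0.6  1.3  0.2] 0.0127
1.93 [-0.6  2.1 -0.3] 0.0131
2.13 [0.1 1.9 0. ] 0.013
2.33 [-1.7  1.5  2.7] 0.0129
2.53 [-2.9 -0.7  0.4] 0.013
[0.46451221 0.08433365 0.03717427] [0.46516463 0.08484857 0.03735689] 9.9583
```

```bash
python3 - <<'E'
from h import *
p=bar(2.53)
for k in(.002,.004,.006):
    env.move_l(p-[0,0,k],max_speed=.05); f=env.get_ft_force();print(k,np.round(f,1))
    if f[2]>12: break
env.command_gripper(.03); print(env.get_finger_gap(),np.round(env.get_ft_force(),1))
env.move_l(np.array(env.get_ee_pos())+[0,0,.12],max_speed=.15)
env.move_to(W(-.14,.33),[np.pi,0,psi])
im,d,X=wrist();cv2.imwrite("pics/d.png",im[...,::-1])
a=X-C;L=np.stack([a@ex,a@ey,a[...,2]],-1)
b=L[(d>0)&(abs(L[...,0]+.14)<.03)&(abs(L[...,1])<.06)&(L[...,2]>.03)&(L[...,2]<.12)]
print("bar",len(b),b.mean(0),b.min(0),b.max(0),np.percentile(b[:,2],[50,90,97]))
g=L[(d>0)&(L[...,2]>.124)&(L[...,2]<.14)&(abs(L[...,0]-.075)<.03)&(abs(L[...,1])<.03)];print("grip",len(g),g.mean(0))
print(env.get_clock())
E
```

```text
0.002 [-3.4 -1.6 -2.5]
0.004 [-4.3 -0.7 -0.7]
0.006 [-8.3 -2.6 14.7]
0.02975073065472798 [ 0.4 -0.1 -0.4]
bar 914 [-0.13836772 -0.00020993  0.06167215] [-0.14490997 -0.05987221  0.05638614] [-0.13260053  0.0594984   0.06509038] [0.06196168 0.06346285 0.06404087]
grip 0 [nan nan nan]
13.6167<stdin>:13: RuntimeWarning: Mean of empty slice.
  ret = um.true_divide(
```

View pics/d.png

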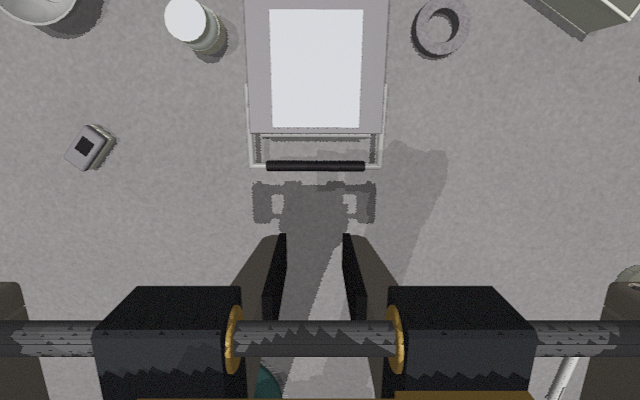

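The picture shows the handle down behind the hinge, bar at (315,165). Its top is at 63 mm, so its axis is at 56 mm, which is the end stop: home. Now the lid.

```bash
python3 - <<'E'
from h import *
o=[np.pi,0,psi]
env.command_gripper(.06)
env.move_to(lidp(0)+[0,0,.07],o)
env.move_l(lidp(0),max_speed=.1)
print(np.round(env.get_ft_force(),1))
env.command_gripper(0.0)
g=env.get_finger_gap();print("gap",g,np.round(env.get_ft_force(),1),env.get_clock())
if .012<g<.02:
    for th in np.linspace(0,.873,7)[1:]:
        env.move_l(lidp(th),max_speed=.08)
        print(round(th,2),np.round(env.get_ft_force(),1),round(env.get_finger_gap(),4))
    env.dwell(.3)
    im,d,X=wrist();cv2.imwrite("pics/e.png",im[...,::-1])
    im,d,X=cloud("scene");cv2.imwrite("pics/f.png",cv2.resize(im[100:270,280:480],(800,680))[:600,:,::-1])
    a=X-C;L=np.stack([a@ex,a@ey,a[...,2]],-1)
    for m in env.masks_of("scene","lid")[:1]:
        P=L[m["pixels"]&(d>0)];print(m["conf"],len(P),P.min(0),P.max(0))
        P=P[(abs(P[:,1])<.08)&(P[:,2]>.1)&(P[:,0]<.08)];print(len(P),np.degrees(np.median(np.arctan2(P[:,2]-.09,P[:,0]+.095))))
    print(env.get_ee_pos(),lidp(.873),env.get_clock())
E
```

```text
[-0.4  0.6  0.3]
gap 0.015975796713181837 [ 2.9 -1.8 -2.6] 16.8417
0.15 [ 2.1 -4.6 -0.2] 0.0157
0.29 [ 2.8 -4.5 -0.9] 0.0156
0.44 [ 2.3 -4.6 -1.6] 0.016
0.58 [ 3.6 -5.9 -1.7] 0.0157
0.73 [ 3.6 -5.7 -1.9] 0.0157
0.87 [ 2.6 -5.7 -2.5] 0.0158
0.83 1640 [-0.10164995 -0.08358578 -0.00037278] [0.03195088 0.21919354 0.24591459]
1523 54.257768835498865
[0.57444416 0.14794605 0.22052475] [0.57439759 0.14970636 0.22075277] 20.0917
```

View pics/f.png

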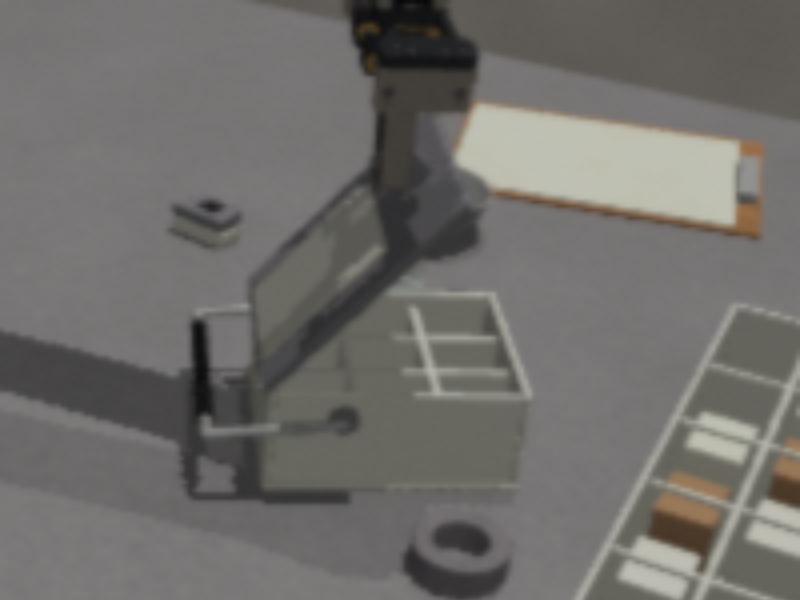

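View pics/e.png

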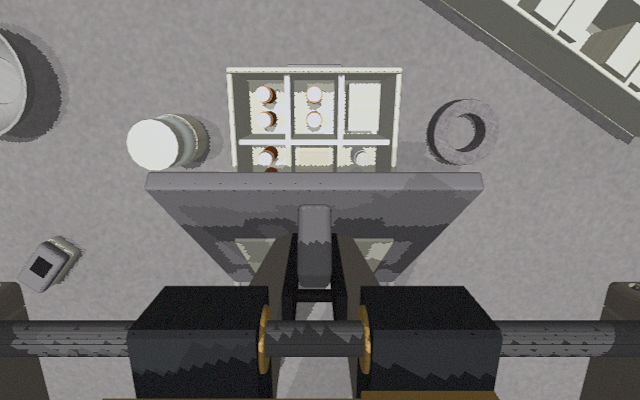

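The pictures show the lid held open at its grip, the handle home and the bystanders undisturbed. My 54° figure ignores the lid's thickness, so I'll do a proper plane fit.

```bash
python3 - <<'E'
from h import *
for c in("scene","wrist"):
    im,d,X=wrist() if c=="wrist" else cloud(c)
    a=X-C;x,y,z=a@ex,a@ey,a[...,2]
    t=np.radians(50);s=(x+.095)*np.cos(t)+(z-.085)*np.sin(t);n=-(x+.095)*np.sin(t)+(z-.085)*np.cos(t)
    k=(d>0)&(s>.04)&(s<.19)&(abs(y)<.068)&(abs(y)>.03)&(abs(n-.011)<.015)
    for _ in range(4):
        p=np.polyfit(s[k],n[k],1);k&=abs(n-np.polyval(p,s))<.004
    print(c,k.sum(),50+np.degrees(np.arctan(p[0])),p,"top edge s",s[k].max())
print(env.get_clock(),np.abs(env.get_qd()).max())
E
```

```text
scene 501 48.49059745952736 [-0.02635014  0.01294848] top edge s 0.18995375433282843
wrist 8690 48.65193149038992 [-0.02353258  0.01218448] top edge s 0.18999921261078695
20.1917 0.0019398962887196493
```

Both fits give about 48.6°, well inside the band.

```bash
python3 -c "
from station import env
print(env.hand_in())"
```

```text
the job is handed in; nothing more can be done
None
```

The job is handed in: the handle is home at its end stop behind the hinge, the lid is held still at about 48.6° by its grip, the other things show no sign of having moved, and the clock stood at about 20 s of the 51 s allowed.

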